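# Set out an ignition overhaul set in its fixtures

## Robot

A 6-joint arm with a two-finger parallel gripper is mounted at the origin on the work surface. World frame = base frame: x ahead of the robot, y to its left, z up, the work surface at z = 0. Lengths are in m, angles in rad, forces in N, time in s.
With the tool pointing down it reaches from about 0.35 to 0.85 m from the base axis. Payload 8.1 kg.
Tool frame: the origin (TCP) lies at the very end of the fingers, on their centre line; the grasp point (between the pads) lies 19 mm behind it; z points along the fingers, y is the direction in which the jaws open and shut (so a half turn about z gives the same grasp; the last joint's range is limited). The gripper opens to 93 mm and grips with 3 to 60 N. Pads are 15 mm wide; open, the fingers measure 128 mm over their backs; the gripper's body (75 mm by 188 mm) begins 65 mm behind the grasp point.
Start: joints at [-1.288, 0.13, 1.488, -0, 1.523, -0.085], TCP at [0.216, -0.56, 0.219] pointing down, gripper open.
Joint ranges: [-2.96, 2.96], [-0.89, 2.26], [0.02, 2.5], [-1.34, 4.48], [0, 2.73], [-2.66, 2.66]. Speed limits (rad/s): [2.39, 2.39, 2.79, 3.14, 3.14, 3.14].

## Interface

Orientations are given as a rotation vector (axis times angle).
In Python, from plant import * gives the robot as it stands.
- The arm moves only by the tool apply_moves, never from a script. Its argument "commands" is one flat list of numbers, 7 for each row, row after row: the shift along the world's x, y, z in cm, then the turn, a rotation vector about the world's x, y, z in rad, then the finger opening in cm, from 0 to 9.3. A call has 1 to 8 rows; each row shifts and turns the pose as measured when the row begins; what a row does not reach is not made up. A row lasts 1/8 s, in which the tool goes at most 62.5 mm and 10.7 degrees, less where a joint would pass 70% of its speed; a pose out of reach is approached as far as the arm can. A call with a gripper value outside its range is refused whole. The fingers move at their own pace and stop on an object; "squeeze" is the grip in N (left out, the last holds). Time passes only in rows, so rows that do not move let the fingers close. It gives the time, the measured TCP pose, the force and the opening at its end, in the units of the state.
- read_state(): the state, without advancing time (a new reading comes with each control period).
- read_camera(name): name is "side" or "top"; returns (picture, depth): 480x640x3 uint8, blue, green, red; 480x640 float32, m along the optical axis (not along the pixel's ray), 0 where there is no reading.
- camera_model(name): a dict with "intrinsics" (3x3 intrinsics, pixels), "R" (3x3) and "t" (3): a world point X has camera coordinates R X + t. Camera axes: x right, y down, z forward; pixel columns grow to the right and rows downward; lengths in m; the calibration is good to about 2 mm. A picture is of the moment at which its call begins. camera_model takes no time and is no camera call.
- close_job(): hands the job in, once; it reports no verdict.
Trained networks look in the newest picture that a camera, given by its name, has taken for a name from the list of things; names that differ only in an ending like _2 or _b are one class to them, and where a whole thing is asked for, a point or a joint stands for the part that bears it (a point fixed in the world has none). Each returns a list of dicts, best first, with "conf" (0 to 1); they miss things now and then, are a little off and sometimes report something else, mostly with a low value. They report only what shows in the picture. A call takes as long as a camera call. They do not tell look-alikes from the thing itself.
- find_in(query, camera): "point" ([x, y, z] in m, in the coordinates of the camera as it stood for that picture, good to about 4 mm: the middle of the surface that is visible of it).
- cut_out(query, camera): "mask" (480x640 bool, what is visible of it).
- spot_point(query, camera): "point" ([x, y, z] in m, in the coordinates of the camera as it stood for that picture, good to about 4 mm: a listed point, or the origin of a listed thing).
The state is a dict: "t": time; "q": joint angles; "dq": joint speeds; "joint_torque": joint torques, N m; "tool_pos": TCP position; "orientation": TCP orientation; "force": force on the tool from outside, world axes, zero at the start; "wrist_torque": the same for the moment, N m; "opening": finger opening in m.
Only numpy, scipy, OpenCV 4.12 (cv2) and the standard library are available. Lean on these libraries where they do the work, as an engineer would, in place of code of your own. Each camera call takes 0.05 s, during which the arm holds its last target. There are 200 camera calls.

## Task

Put each of the four used car parts into the plywood holder made for it: the brown distributor cap in the round cup, the finned ignition module in the long rectangular nest, the black relay in the small square nest, and the starter pinion over the pin of the round base. Each must end upright as it stands now and fully down on its holder's floor, and the small metal can and the spark plug lying among them must be left where they are.

Things in the scene. Friction and masses are not known exactly. Their poses are not given: they have to be found in the camera images.
- cap: Distributor cap, brown plastic, upright: round skirt 60 mm in diameter and 30 mm high (grip this), then tapering to a flat at 40 mm from which five small towers rise to 58 mm. About 120 g. Origin: centre of its underside, z up.
- module: Ignition module, bare aluminium: block 60 (x) by 50 (y) by 24 mm high, with seven low fins along x on top (to 30 mm) and at each x end a mounting ear 5 mm thick, so 76 mm long in all. Grip across y (50 mm) on the block. About 180 g. Origin: centre of its underside, x along its length, z up.
- pinion: Starter pinion with its clutch drum, steel, standing on the drum: drum 54 mm in diameter and 24 mm high (grip this), toothed pinion 43 mm in diameter above it to 40 mm. A straight hole 28 mm in diameter runs right through along z. About 250 g. Origin: centre of the hole at the underside, z up.
- relay: Relay, black plastic block 32 by 32 by 36 mm high, with four brass blades standing on its top to 46 mm. Grip across x or y. About 50 g. Origin: centre of its underside, z up.
- cap_cup: Fixed to the bench, bare plywood. Origin: centre of its underside, z up. Round cup for the cap: outside diameter 96 mm, round recess 80 mm in diameter, its floor 4 mm and its rim 10 mm above the bench.
- module_nest: Fixed to the bench, bare plywood. Origin: centre of its underside, z up. Long rectangular nest for the module: outside 112 (x) by 86 (y) mm, recess 96 (x) by 70 (y) mm, its floor 4 mm and its rim 10 mm above the bench. The module lies with its length along the nest's x, either way round.
- relay_nest: Fixed to the bench, bare plywood. Origin: centre of its underside, z up. Small square nest for the relay: outside 66 by 66 mm, recess 50 by 50 mm, its floor 4 mm and its rim 10 mm above the bench. The relay's sides lie parallel to the nest's sides, any way round.
- pinion_post: Fixed to the bench, bare plywood. Origin: centre of its underside, z up. Round base 76 mm in diameter, its flat top 8 mm above the bench, with an upright steel pin 10 mm in diameter at its centre that ends, rounded, 50 mm above the bench. The pinion's hole goes over the pin and the drum rests on the base.
- can: Bystander: small upright aluminium can, 34 mm in diameter, 48 mm high with its brown tip, loose. Leave it where it stands. Origin: centre of its underside.
- plug: Bystander: spark plug lying on the bench, 68 mm long and 18 mm thick, loose, steel with a white end. Leave it where it lies. Origin: under its hexagon at bench height, x along its length.
There are look-alikes about, which are no part of the job. What is shaped like the module but green is not meant. What is shaped like the relay_nest but turquoise is not meant.

How it is judged:
At the end, for the whole second after the job is handed in: Cap in its cup (centres within 14 mm), module (17 mm) and relay (15 mm) in their nests, undersides below 8 mm over the bench, so on the recess floor; pinion over the pin (13 mm), underside below 12 mm, on the base. All upright within 0.08 rad and at rest (horizontal distance between cap and cap_cup below 0.014 m and z of cap in the frame of cap_cup below 0.008 m and angle between each of cap, module, relay, pinion's own z axis and vertical below 0.08 rad and linear speed of each of cap, module, relay, pinion below 0.02 m/s and angular speed of each of cap, module, relay, pinion below 0.2 rad/s and horizontal distance between module and module_nest below 0.017 m and z of module in the frame of module_nest below 0.008 m and horizontal distance between relay and relay_nest below 0.015 m and z of relay in the frame of relay_nest below 0.008 m and horizontal distance between pinion and pinion_post below 0.013 m and z of pinion in the frame of pinion_post below 0.012 m); the robot touches nothing.
It fails at once if the small can or the spark plug is moved more than 30 mm (distance of any of can, plug from where it was at the start of the episode above 0.03 m).
It also fails if it takes over 102 s, if anything falls off the work surface, if the arm or the gripper's body presses on something with over 40 N, if the wrist force passes 120 N, or if a joint passes its speed limit or range.

## Working session

There is one attempt and no reset: what is moved stays moved. The work goes in short steps, Python scripts to look and compute and a tool call to move; the robot and the scene stay as the last step left them, time stands still between calls to the robot, and variables do not carry over. Pictures are saved under pics/ and viewed, about 12 in all and at most 16, crops included, and the job is handed in when it is done.

Besides the shell and the picture viewer there is one more tool, called after ">>>" in YAML: its name, and indented under it one key for each argument. apply_moves: Moves the arm, as the interface text tells. Its arguments: {"type":"object","properties":{"commands":{"type":"array"},"squeeze":{"type":"number"}},"required":["commands"]}

```bash
mkdir -p pics
cat > h.py <<'E'
from plant import *
import numpy as np, cv2
def world(cam,p):
    m=camera_model(cam); return np.array(m["R"]).T@(np.array(p)-np.array(m["t"]))
def cloud(cam,depth):
    m=camera_model(cam);K=np.array(m["intrinsics"]);v,u=np.mgrid[:480,:640]
    P=np.stack([(u-K[0,2])*depth/K[0,0],(v-K[1,2])*depth/K[1,1],depth],-1)
    return (P-np.array(m["t"]))@np.array(m["R"])
E
python3 - <<'E'
from h import *
for c in("top","side"):
    im,d=read_camera(c); cv2.imwrite(f"pics/{c}0.png",im); np.save(f"{c}0.npy",d)
    m=camera_model(c); print(c,"cam at",-np.array(m["R"]).T@np.array(m["t"]))
    for n in "cap module pinion relay cap_cup module_nest relay_nest pinion_post can plug".split():
        print(n,[(np.round(world(c,r["point"]),3).tolist(),round(r["conf"],2)) for r in spot_point(n,c)[:3]])
s=read_state();print(s["t"],s["tool_pos"],s["orientation"])
E
```

```text
top cam at [ 0.35630033 -0.03333279  1.28591218]
cap [([0.45, -0.097, -0.002], 0.97)]
module [([0.355, 0.378, -0.0], 0.88), ([0.378, 0.267, -0.001], 0.59)]
pinion [([0.651, 0.124, 0.001], 0.65)]
relay [([0.647, -0.104, 0.002], 0.6)]
cap_cup [([0.37, -0.278, -0.0], 0.95)]
module_nest [([0.536, 0.361, 0.006], 0.69)]
relay_nest [([0.57, -0.354, -0.002], 0.82), ([0.463, -0.45, 0.0], 0.76)]
pinion_post [([0.465, 0.112, 0.003], 0.98)]
can [([0.572, 0.004, 0.0], 0.72), ([0.513, 0.234, 0.003], 0.53)]
plug [([0.515, 0.233, 0.001], 0.64), ([0.372, -0.273, -0.001], 0.22)]
side cam at [0.20273571 0.50878131 0.74371124]
cap [([0.45, -0.102, 0.001], 0.83)]
module [([0.376, 0.261, -0.001], 0.86), ([0.652, 0.124, 0.001], 0.69), ([0.354, 0.378, 0.002], 0.64)]
pinion [([0.51, 0.236, -0.003], 0.69), ([0.652, 0.125, -0.001], 0.58)]
relay [([0.645, -0.109, -0.001], 0.61)]
cap_cup [([0.371, -0.276, 0.002], 0.74)]
module_nest [([0.537, 0.356, -0.001], 0.58), ([0.45, -0.101, 0.003], 0.41)]
relay_nest [([0.564, -0.359, -0.001], 0.92), ([0.46, -0.451, 0.003], 0.88)]
pinion_post [([0.465, 0.113, -0.001], 0.65), ([0.568, -0.36, 0.001], 0.33)]
can [([0.569, -0.004, -0.005], 0.87), ([0.645, -0.11, -0.0], 0.51)]
plug [([0.513, 0.236, 0.0], 0.84)]
1.1 [ 0.21574912 -0.55986895  0.21862212] [-3.08859565e+00 -5.74460220e-01  8.98843539e-06]
```

View pics/top0.png

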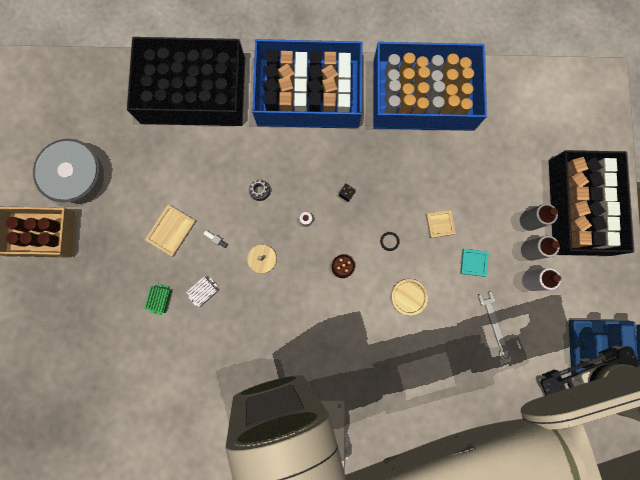

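Run:
```python
from h import *
im=cv2.imread("pics/top0.png")
P=cloud("top",np.load("top0.npy")); Q=cloud("side",np.load("side0.npy"))
# name: guess, z band of the surface used, radius
for n,g,z0,z1,r in [("cap",(.45,-.1),.02,.07,.05),("modA",(.355,.378),.015,.04,.055),("modB",(.377,.264),.015,.04,.055),
 ("pinion",(.651,.124),.015,.05,.045),("relay",(.646,-.106),.028,.05,.04),("cup",(.37,-.277),.007,.014,.07),
 ("mnest",(.536,.359),.007,.014,.085),("rnA",(.567,-.356),.007,.014,.06),("rnB",(.462,-.45),.007,.014,.06),("post",(.465,.112),.005,.012,.055),
 ("pin",(.465,.112),.03,.07,.03),("can",(.57,0),.03,.06,.04),("plug",(.514,.235),.008,.03,.06)]:
    for nm,C in(("top",P),("side",Q)):
        m=(np.hypot(C[...,0]-g[0],C[...,1]-g[1])<r)&(C[...,2]>z0)&(C[...,2]<z1)
        p=C[m]
        if len(p)<8: print(n,nm,len(p));continue
        (cx,cy),(w,h),a=cv2.minAreaRect((p[:,:2]*1000).astype(np.float32))
        print(n,nm,len(p),"rect c",round(cx),round(cy),"wh",round(w),round(h),"ang",round(a),"z90",np.percentile(p[:,2],[50,98]).round(3),"bgr",im[m].mean(0).round() if nm=="top" else "")
```

```text
cap top 416 rect c 448 -99 wh 57 57 ang 0 z90 [0.039 0.061] bgr [34. 48. 80.]
cap side 557 rect c 444 -95 wh 57 55 ang 28 z90 [0.039 0.059] bgr 
modA top 484 rect c 355 378 wh 52 60 ang 79 z90 [0.027 0.035] bgr [ 68. 129.  56.]
modA side 1363 rect c 354 378 wh 50 60 ang 77 z90 [0.027 0.032] bgr 
modB top 477 rect c 377 265 wh 51 61 ang 43 z90 [0.027 0.034] bgr [193. 196. 204.]
modB side 1114 rect c 375 264 wh 50 61 ang 43 z90 [0.025 0.032] bgr 
pinion top 264 rect c 647 126 wh 53 51 ang 61 z90 [0.028 0.044] bgr [ 96. 100. 102.]
pinion side 508 rect c 645 128 wh 52 50 ang 9 z90 [0.028 0.041] bgr 
relay top 154 rect c 645 -107 wh 32 34 ang 58 z90 [0.036 0.046] bgr [44. 48. 53.]
relay side 168 rect c 642 -107 wh 33 34 ang 58 z90 [0.036 0.046] bgr 
cup top 328 rect c 372 -274 wh 94 103 ang 37 z90 [0.009 0.013] bgr [135. 191. 217.]
cup side 279 rect c 370 -273 wh 94 96 ang 34 z90 [0.009 0.012] bgr 
mnest top 985 rect c 546 357 wh 105 142 ang 69 z90 [0.01  0.013] bgr [130. 186. 216.]
mnest side 2963 rect c 535 358 wh 86 114 ang 60 z90 [0.009 0.012] bgr 
rnA top 403 rect c 566 -350 wh 66 85
[... 155 characters left out ...]
 83 z90 [0.009 0.013] bgr [166. 179.  69.]
rnB side 282 rect c 463 -447 wh 72 67 ang 83 z90 [0.009 0.012] bgr 
post top 535 rect c 471 108 wh 100 92 ang 67 z90 [0.008 0.012] bgr [134. 190. 219.]
post side 942 rect c 464 113 wh 73 78 ang 33 z90 [0.008 0.01 ] bgr 
pin top 14 rect c 465 114 wh 9 7 ang 46 z90 [0.047 0.055] bgr [118. 126. 131.]
pin side 43 rect c 463 115 wh 8 8 ang 28 z90 [0.044 0.05 ] bgr 
can top 134 rect c 570 -1 wh 31 31 ang 1 z90 [0.042 0.05 ] bgr [167. 172. 186.]
can side 194 rect c 567 1 wh 32 32 ang 31 z90 [0.041 0.049] bgr 
plug top 147 rect c 511 236 wh 99 47 ang 22 z90 [0.015 0.023] bgr [155. 163. 166.]
plug side 316 rect c 513 238 wh 68 19 ang 62 z90 [0.015 0.02 ] bgr
```

The top view shows the cap at px (343,266), the bare module at (203,291), the green look-alike at (158,299), the relay at (347,191) and the pinion at (260,189). The holders are the cup at (409,296), the wooden square nest at (441,224) with the turquoise one at (475,263), the post at (262,258) and the long nest at (170,230). Both cameras agree on these positions, so I'm starting with the cap.

>>> apply_moves:
  commands: [2.5,5,-1,0,0,0,8,2.5,5,-1,0,0,0,8,2.5,5,-1,0,0,0,8,2.5,5,-1,0,0,0,8,2.5,5,-1,0,0,0,8,2.5,5,-1,0,0,0,8,2.5,5,-1,0,0,0,8,2.5,5,-1,0,0,0,8]
  squeeze: 25

```text
t: 2.1
tool_pos: [0.4187, -0.1516, 0.138]
orientation: [3.085, 0.562, 0.006]
force: [0.4, 0.3, -0.1]
opening: 0.08
```

>>> apply_moves:
  commands: [3.0,5.2,0,0,0,0,8,0,0,0,0,0,0,8,0,0,-4,0,0,0,8]

```text
t: 2.48
tool_pos: [0.4532, -0.0947, 0.1005]
orientation: [3.08, 0.573, 0.017]
force: [0.7, -0.1, -0.7]
opening: 0.08
```

```bash
cat >> h.py <<'E'
from scipy.spatial.transform import Rotation as Rn
def go(x,y,z,jaw):
    s=read_state();R=Rn.from_rotvec(s["orientation"]); c=[]
    for j in(jaw,jaw+180):
        a=np.radians(j); Y=np.array([np.cos(a),np.sin(a),0]);Z=np.array([0,0,-1.])
        T=Rn.from_matrix(np.stack([np.cross(Y,Z),Y,Z],1)); c.append((T*R.inv()).as_rotvec())
    c.sort(key=np.linalg.norm)
    print("d cm",((np.array([x,y,z])-s["tool_pos"])*100).round(2),"rot",c[0].round(3),"alt",c[1].round(2),"q",s["q"].round(2),"t",s["t"],"tilt",np.arccos(-R.as_matrix()[2,2]).round(4))
E
python3 -c "
from h import *
go(.449,-.099,.009,-69)"
```

```text
d cm [-0.42 -0.43 -9.15] rot [ 0.007  0.012 -0.001] alt [-0.02  0.01  3.14] q [-0.31 -0.17  2.01 -0.    1.29  0.89] t 2.475 tilt 0.0136
```

>>> apply_moves:
  commands: [-0.4,-0.4,-3,0.007,0.012,0,8,0,0,-3,0,0,0,8,0,0,-2,0,0,0,8,0,0,-1,0,0,0,8,0,0,0,0,0,0,8]

```text
t: 3.1
tool_pos: [0.4459, -0.1019, 0.0059]
orientation: [-3.088, -0.57, 0.006]
force: [-0.8, -0.3, 0.3]
opening: 0.0797
```

```bash
python3 -c "
from h import *
go(.449,-.099,.009,-69)"
```

```text
d cm [0.31 0.29 0.31] rot [-0.    -0.004  0.001] alt [-0.01  0.   -3.14] q [-0.34 -0.03  2.07 -0.    1.11  0.87] t 3.1 tilt 0.0042
```

>>> apply_moves:
  commands: [0.3,0.3,0.4,0,-0.004,0,8,0,0,0,0,0,0,5.5,0,0,0,0,0,0,5.5,0,0,0,0,0,0,5.5,0,0,0,0,0,0,5.5,0,0,0,0,0,0,5.5]

```text
t: 3.85
tool_pos: [0.4513, -0.0996, 0.0133]
orientation: [3.087, 0.57, 0.007]
force: [-0.2, -0.6, -1.1]
opening: 0.0588
```

>>> apply_moves:
  commands: [0,0,2,0,0,0,5.5,0,0,3,0,0,0,5.5,0,0,2,0,0,0,5.5,-1,-3,0,0,0,0,5.5,-2,-5,0,0,0,0,5.5,-3,-5,0,0,0,0,5.5,-1,-2.5,0,0,0,0,5.5,0,0,0,0,0,0,5.5]

```text
t: 4.85
tool_pos: [0.3779, -0.2581, 0.0849]
orientation: [3.086, 0.574, 0.005]
force: [-1.0, 1.4, 0.2]
opening: 0.0592
```

```bash
python3 -c "
from h import *
go(.371,-.275,.017,-69)
im,d=read_camera('side');cv2.imwrite('pics/s1.png',cv2.resize(im[60:420,0:640],None,fx=1.25,fy=1.25))
C=cloud('side',d)
print(read_state()['force'],[(world('side',r['point']).round(3),r['conf']) for r in spot_point('cap','side')])"
```

```text
d cm [-0.69 -1.69 -6.79] rot [ 0.002  0.004 -0.001] alt [-0.01  0.    3.14] q [-0.71 -0.16  2.02  0.    1.27  0.49] t 4.85 tilt 0.0039
[ 0.4719349  -0.37898558 -1.02690073] [(array([ 0.374, -0.259,  0.07 ]), 0.52)]
```

>>> apply_moves:
  commands: [-0.7,-1.7,0,0.002,0.004,0,5.5,0,0,-2,0,0,0,5.5,0,0,-2,0,0,0,5.5,0,0,-1,0,0,0,5.5,0,0,0,0,0,0,5.5]

```text
t: 5.58
tool_pos: [0.3728, -0.2732, 0.0338]
orientation: [-3.085, -0.588, 0.001]
force: [-0.6, 0.6, -0.5]
opening: 0.0594
```

```bash
python3 -c "
from h import *
go(.371,-.275,.017,-69);print(read_state()['force'])"
```

```text
d cm [-0.18 -0.18 -1.68] rot [-0.001 -0.001 -0.01 ] alt [ 0.   -0.    3.13] q [-0.74 -0.07  2.04  0.    1.17  0.45] t 5.575 tilt 0.0012
[-0.64281659  0.57046253 -0.49411899]
```

>>> apply_moves:
  commands: [-0.2,-0.2,-0.7,0,0,0,5.5,0,0,-0.5,0,0,0,5.5,0,0,-0.2,0,0,0,5.5,0,0,0,0,0,0,5.5]

```text
t: 6.08
tool_pos: [0.3717, -0.2762, 0.0205]
orientation: [3.085, 0.589, 0.001]
force: [-1.1, 0.8, -0.8]
opening: 0.0589
```

>>> apply_moves:
  commands: [0,0,-0.2,0,0,0,5.5,0,0,-0.1,0,0,0,5.5,0,0,0,0,0,0,5.5]

```text
t: 6.45
tool_pos: [0.372, -0.2764, 0.0178]
orientation: [3.084, 0.588, 0.002]
force: [-1.2, 0.1, -1.3]
opening: 0.0589
```

>>> apply_moves:
  commands: [0,0,-0.15,0,0,0,5.5,0,0,-0.1,0,0,0,5.5,0,0,0,0,0,0,5.5]

```text
t: 6.82
tool_pos: [0.3723, -0.2767, 0.0175]
orientation: [3.084, 0.589, 0.002]
force: [-0.4, 0.7, -1.2]
opening: 0.0591
```

>>> apply_moves:
  commands: [0,0,-0.4,0,0,0,5.5,0,0,-0.2,0,0,0,5.5]

```text
t: 7.08
tool_pos: [0.3731, -0.2767, 0.0155]
orientation: [3.085, 0.589, 0.002]
force: [-10.5, 8.9, 25.8]
opening: 0.0591
```

Contact with the floor. I'll open about 1 cm, which keeps the fingers above the rim, then rise.

>>> apply_moves:
  commands: [0,0,0.1,0,0,0,7,0,0,0.1,0,0,0,7.5,0,0,0.2,0,0,0,7.5,0,0,3,0,0,0,8,0,0,5,0,0,0,8,3,2,3,0,0,0,8,5,2,0,0,0,0,8,5,2,0,0,0,0,8]

```text
t: 8.07
tool_pos: [0.5038, -0.2163, 0.1333]
orientation: [3.086, 0.579, 0.003]
force: [-0.1, -0.7, 0.0]
opening: 0.0801
```

```bash
python3 -c "
from h import *
go(.646,-.107,.10,-32);
for c in('side','top'):
    read_camera(c)
    for n in('cap','cap_cup','relay'): print(c,n,[(world(c,r['point']).round(3),r['conf']) for r in spot_point(n,c)[:2]])"
```

```text
d cm [14.22 10.93 -3.33] rot [0.    0.002 0.641] alt [ 0.  -0.  -2.5] q [-0.5   0.05  1.74  0.    1.36  0.7 ] t 8.075 tilt 0.0024
side cap [(array([ 0.372, -0.274,  0.005]), 0.65)]
side cap_cup [(array([ 0.37 , -0.273,  0.004]), 0.72)]
side relay [(array([ 0.646, -0.111,  0.001]), 0.77), (array([0.468, 0.112, 0.002]), 0.47)]
top cap [(array([ 0.372, -0.277,  0.005]), 0.57)]
top cap_cup [(array([ 0.368, -0.278,  0.002]), 0.68)]
top relay [(array([ 0.646, -0.105,  0.003]), 0.55)]
```

>>> apply_moves:
  commands: [4,3,0,0,0,0.16,6,4,3,0,0,0,0.16,6,3,2.5,0,0,0,0.16,6,2,1.5,-1,0,0,0.12,6,0.5,0.3,-2,0,0,0,6,0,0,0,0,0,0,6]

```text
t: 9.22
tool_pos: [0.6351, -0.117, 0.1019]
orientation: [2.774, 1.472, 0.0]
force: [0.1, -0.4, -0.5]
opening: 0.06
```

```bash
python3 -c "
from h import *
go(.646,-.107,.012,-32)"
```

```text
d cm [ 1.09  1.   -8.99] rot [0.001 0.001 0.037] alt [ 0.  -0.  -3.1] q [-0.26  0.33  1.48 -0.    1.34  0.33] t 9.225 tilt 0.0015
```

>>> apply_moves:
  commands: [1.1,1,0,0,0,0.037,6,0,0,-2.5,0,0,0,6,0,0,-2.5,0,0,0,6,0,0,-1,0,0,0,6,0,0,0,0,0,0,6]

```text
t: 9.85
tool_pos: [0.6475, -0.1092, 0.0442]
orientation: [2.746, 1.517, 0.006]
force: [0.2, 0.6, 0.1]
opening: 0.0596
```

```bash
python3 -c "
from h import *
go(.646,-.107,.012,-32)"
```

```text
d cm [-0.15  0.22 -3.22] rot [0.002 0.005 0.003] alt [ 0.01 -0.   -3.14] q [-0.24  0.41  1.48 -0.    1.24  0.32] t 9.85 tilt 0.0057
```

>>> apply_moves:
  commands: [-0.15,0.2,-1.5,0.002,0.005,0,6,0,0,-1.3,0,0,0,6,0,0,-0.2,0,0,0,6,0,0,0,0,0,0,2.5,0,0,0,0,0,0,2.5,0,0,0,0,0,0,2.5,0,0,0,0,0,0,2.5]
  squeeze: 20

```text
t: 10.72
tool_pos: [0.6479, -0.1077, 0.0154]
orientation: [2.748, 1.517, 0.005]
force: [-0.9, 0.0, -0.6]
opening: 0.032
```

>>> apply_moves:
  commands: [0,0,3,0,0,0,2.5,0,0,4,0,0,0,2.5,-1,-3,2,0,0,0.15,2.5,-2,-5,0,0,0,0.15,2.5,-2,-5,0,0,0,0.15,2.5,-1.5,-5,0,0,0,0.15,2.5,-1,-4,0,0,0,0.1,2.5,0,0,0,0,0,0,2.5]

```text
t: 11.72
tool_pos: [0.5703, -0.3335, 0.1104]
orientation: [2.028, 2.39, 0.005]
force: [-1.0, 1.0, -0.7]
opening: 0.0319
```

```bash
python3 -c "
from h import *
go(.566,-.357,.018,10);read_camera('side');print([(world('side',r['point']).round(3),r['conf']) for r in spot_point('relay','side')])
im,d=read_camera('top');C=cloud('top',d)
P=C[(np.hypot(C[...,0]-.566,C[...,1]+.357)<.06)];print(len(P))"
```

```text
d cm [-0.43 -2.35 -9.24] rot [0.002 0.008 0.011] alt [ 0.01 -0.   -3.13] q [-0.61  0.35  1.43  0.    1.35 -0.77] t 11.725 tilt 0.0079
[(array([ 0.572, -0.34 ,  0.097]), 0.49)]
3945
```

>>> apply_moves:
  commands: [-0.4,-2.2,0,0.002,0.008,0.011,2.5,0,0,-2.5,0,0,0,2.5,0,0,-2.5,0,0,0,2.5,0,0,-1,0,0,0,2.5,0,0,0,0,0,0,2.5]

```text
t: 12.5
tool_pos: [0.5715, -0.3446, 0.0498]
orientation: [-2.01, -2.414, -0.003]
force: [-0.0, -0.1, -1.0]
opening: 0.032
```

```bash
python3 -c "
from h import *
go(.566,-.357,.018,10)"
```

```text
d cm [-0.55 -1.24 -3.18] rot [-0.002  0.001 -0.008] alt [-0.   -0.    3.13] q [-0.62  0.44  1.44  0.    1.27 -0.8 ] t 12.5 tilt 0.0023
```

>>> apply_moves:
  commands: [-0.5,-1.2,0,0,0,0,2.5,0,0,-0.5,0,0,0,2.5,0,0,0,0,0,0,2.5]

```text
t: 12.88
tool_pos: [0.5677, -0.3579, 0.0473]
orientation: [2.008, 2.413, 0.004]
force: [-0.6, -0.4, -0.6]
opening: 0.0318
```

```bash
python3 -c "
from h import *
go(.566,-.357,.018,10)"
```

```text
d cm [-0.17  0.09 -2.93] rot [ 0.     0.004 -0.008] alt [-0.01  0.    3.13] q [-0.64  0.45  1.43  0.    1.26 -0.82] t 12.875 tilt 0.0037
```

>>> apply_moves:
  commands: [-0.15,0,-1.3,0,0.004,0,2.5,0,0,-0.7,0,0,0,2.5,0,0,-0.4,0,0,0,2.5,0,0,-0.3,0,0,0,2.5]

```text
t: 13.38
tool_pos: [0.5664, -0.3587, 0.0225]
orientation: [2.009, 2.414, -0.002]
force: [-14.2, 8.2, 31.1]
opening: 0.0323
```

```bash
python3 -c "
from h import *
s=read_state();print(s['force'],s['tool_pos'],s['wrist_torque'])
o=[]
for c in('side','top'):
    im,d=read_camera(c);m=camera_model(c);p=np.array(m['intrinsics'])@(np.array(m['R'])@np.array([.566,-.357,.02])+np.array(m['t']));u,v=(p[:2]/p[2]).astype(int);print(u,v)
    im=cv2.copyMakeBorder(im,50,50,50,50,0);o.append(cv2.resize(im[v:v+100,u:u+100],(400,400),interpolation=cv2.INTER_CUBIC))
    print([(world(c,r['point']).round(3),r['conf']) for r in spot_point('relay',c)])
cv2.imwrite('pics/r1.png',np.hstack(o))"
```

```text
[-14.19920914   8.24979232  31.1007529 ] [ 0.5664456  -0.35869621  0.02245606] [ 1.26009663  2.41647432 -0.06717085]
361 155
[(array([ 0.569, -0.365,  0.008]), 0.59)]
441 223
[(array([0.535, 0.361, 0.003]), 0.67)]
```

View pics/r1.png

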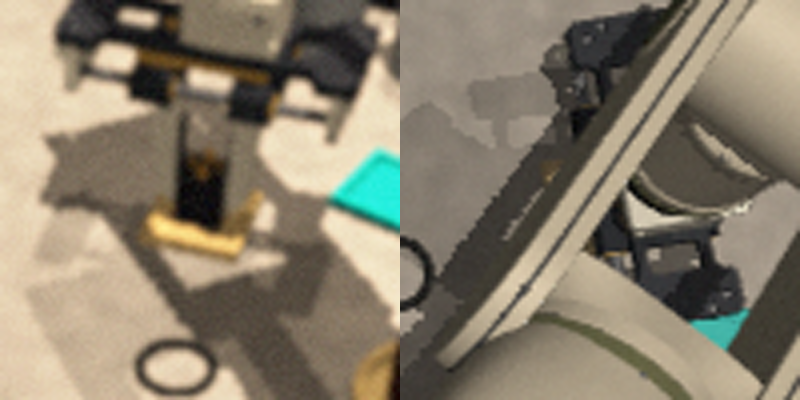

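The side view shows the relay's base behind the front rim of the wooden nest, about centred between the fingers. I'll release it and rise.

>>> apply_moves:
  commands: [0,0,0.1,0,0,0,4.2,0,0,0,0,0,0,4.5,0,0,0.1,0,0,0,4.5,0,0,3,0,0,0,5,0,0,5,0,0,0,6,1,4,3,0,0,0,7,1,5,1,0,0,0,8,1,5,0,0,0,0,8]

```text
t: 14.58
tool_pos: [0.595, -0.2178, 0.1454]
orientation: [-2.016, -2.407, 0.001]
force: [0.1, 0.0, 0.1]
opening: 0.0791
```

```bash
python3 -c "
from h import *
go(.650,.125,.12,60)
for c in('side','top'):
    im,d=read_camera(c);C=cloud(c,d)
    p=C[(np.hypot(C[...,0]-.566,C[...,1]+.357)<.04)&(C[...,2]>.03)&(C[...,2]<.06)]
    if len(p)>5: print(cv2.minAreaRect((p[:,:2]*1000).astype(np.float32)),np.percentile(p[:,2],[5,50,98]).round(4))
    print([(world(c,r['point']).round(3),r['conf']) for r in spot_point('relay',c)])"
```

```text
d cm [ 5.5  34.28 -2.54] rot [ 0.    -0.001  0.871] alt [-0.   -0.   -2.27] q [-0.43  0.26  1.47 -0.    1.41 -0.61] t 14.575 tilt 0.0014
((565.1962890625, -359.37005615234375), (32.37608337402344, 35.616249084472656), 7.366300106048584) [0.0324 0.0426 0.0524]
[(array([ 0.568, -0.365,  0.009]), 0.65)]
[]
```

>>> apply_moves:
  commands: [0.5,5.5,0,0,0,0,8,0.5,5.5,0,0,0,0,8,1,5.5,0,0,0,0,8,1,5.5,0,0,0,0,8,1,5,0,0,0,0,8,0.5,4,0,0,0,0,8,0.3,1.5,0,0,0,0,8,0,0,0,0,0,0,8]

```text
t: 15.78
tool_pos: [0.6424, 0.103, 0.1396]
orientation: [-2.028, -2.393, 0.011]
force: [0.1, -1.4, 0.0]
opening: 0.08
```

```bash
python3 -c "
from h import *
go(.650,.125,.008,10)
for c in('side','top'):
    im,d=read_camera(c);C=cloud(c,d)
    p=C[(np.hypot(C[...,0]-.566,C[...,1]+.357)<.04)&(C[...,2]>.03)&(C[...,2]<.06)]
    if len(p)>5:
        print(cv2.minAreaRect((p[:,:2]*1000).astype(np.float32)),np.percentile(p[:,2],[5,50,98]).round(4))
        q=p[(p[:,2]<.047)&(p[:,2]>.036)]; A=np.c_[q[:,:2]-[.566,-.358],np.ones(len(q))]
        for _ in range(4):
            k=np.linalg.lstsq(A,q[:,2],rcond=None)[0]; e=abs(q[:,2]-A@k)<.002; A,q=A[e],q[e]
        print('plane',k.round(4),len(q))
    r=C[(np.hypot(C[...,0]-.566,C[...,1]+.357)<.045)&(C[...,2]<.02)&(C[...,2]>.002)];print('rim z',np.percentile(r[:,2],[10,30,50,80]).round(4))
    print([(world(c,r['point']).round(3),r['conf']) for r in spot_point('relay',c)],[(world(c,r['point']).round(3),r['conf']) for r in spot_point('pinion',c)])
    if c=='top': cv2.imwrite('pics/t2.png',np.hstack([cv2.resize(im[190:260,400:480],(400,350)),cv2.resize(im[150:220,220:300],(400,350))]))"
```

```text
d cm [  0.76   2.2  -13.16] rot [ 0.003 -0.008  0.01 ] alt [-0.01 -0.   -3.13] q [ 0.08  0.32  1.42 -0.    1.41 -0.08] t 15.775 tilt 0.0085
((564.9953002929688, -358.7730407714844), (31.8877010345459, 36.466827392578125), 10.105974197387695) [0.0311 0.0423 0.0531]
plane [-0.0119 -0.0117  0.0427] 70
rim z [0.0048 0.0072 0.0085 0.0108]
[(array([ 0.567, -0.362,  0.01 ]), 0.73)] [(array([ 0.651,  0.126, -0.001]), 0.82)]
((567.9113159179688, -358.94317626953125), (32.096946716308594, 33.5595588684082), 10.16745376586914) [0.0347 0.0434 0.0527]
plane [-0.0231 -0.0235  0.0431] 90
rim z [0.0039 0.0067 0.009  0.0116]
[(array([ 0.571, -0.358,  0.012]), 0.48)] []
```

View pics/t2.png

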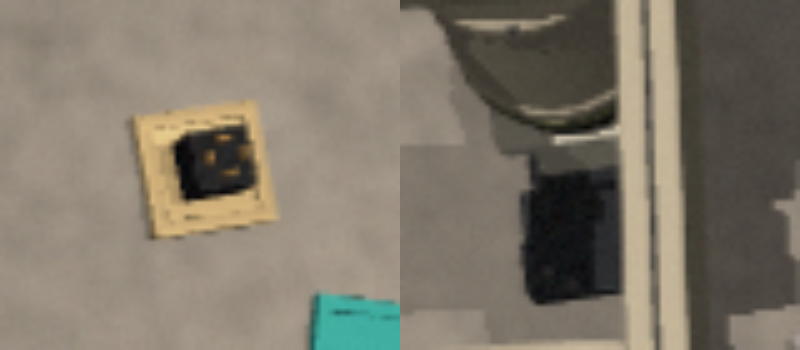

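Run:
```python
from h import *
for c in('top','side'):
    C=cloud(c,np.load(c+'0.npy'))
    for n,g,r in [("rn",(.566,-.358),.022),("turq",(.462,-.45),.02),("cup",(.37,-.275),.034),("mnest",(.536,.359),.03)]:
        p=C[np.hypot(C[...,0]-g[0],C[...,1]-g[1])<r]; print(c,n,len(p),np.percentile(p[:,2],[2,25,50,75,98]).round(4))
    b=C[(C[...,0]>.5)&(C[...,0]<.54)&(C[...,1]<-.3)&(C[...,1]>-.42)];print('bench',np.median(b[:,2]))
    im,d=read_camera(c);C=cloud(c,d)
    p=C[(np.hypot(C[...,0]-.371,C[...,1]+.275)<.022)]; print('cap now',np.percentile(p[:,2],[25,50,75,98]).round(4))
    C=cloud(c,np.load(c+'0.npy'));p=C[(np.hypot(C[...,0]-.449,C[...,1]+.099)<.022)]; print('cap before',np.percentile(p[:,2],[25,50,75,98]).round(4))
o=[]
for c,(u,v) in(('top',(441,223)),('side',(361,155))):
    im=cv2.imread(f'pics/{c}0.png');o.append(cv2.resize(im[v-25:v+25,u-25:u+25],(400,400)))
cv2.imwrite('pics/n0.png',np.hstack(o))
```

```text
top rn 208 [0.0018 0.0057 0.0072 0.0091 0.013 ]
top turq 180 [0.0024 0.0058 0.0078 0.0095 0.0126]
top cup 536 [-0.0014  0.0021  0.0036  0.0052  0.0091]
top mnest 405 [0.0027 0.0064 0.0081 0.0099 0.014 ]
bench -0.0001244694491290941
cap now [0.043  0.0459 0.0593 0.0661]
cap before [0.039  0.0419 0.0561 0.0617]
side rn 137 [0.0045 0.0063 0.0071 0.0081 0.0099]
side turq 111 [0.0039 0.0059 0.0068 0.0082 0.0106]
side cup 433 [0.0002 0.0024 0.0032 0.0043 0.006 ]
side mnest 970 [0.0056 0.0074 0.0082 0.009  0.0106]
bench -0.0005265451074553638
cap now [0.0436 0.0501 0.0596 0.0631]
cap before [0.0401 0.0478 0.0566 0.06  ]
```

View pics/n0.png

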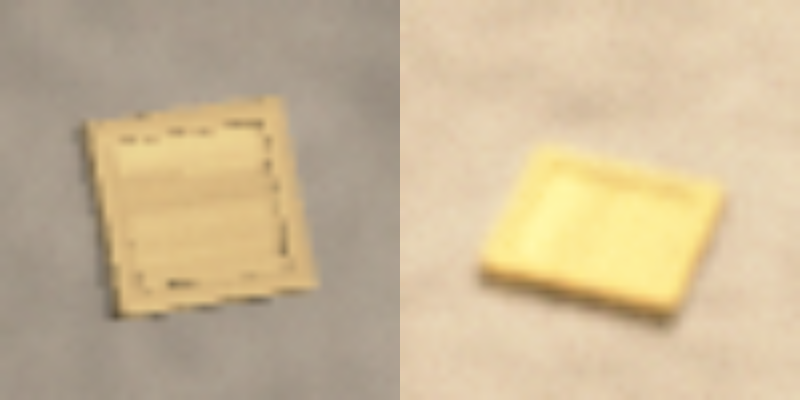

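Before placement the square nest's floor already measured about 7 mm in both cameras, and the relay's base sits level at about 6.7 mm. So it is on the floor, with the text's 4 mm a few mm off. Next is the pinion.

>>> apply_moves:
  commands: [0.8,2.1,-2,0.003,-0.008,0.01,8,0,0,-3,0,0,0,8,0,0,-3,0,0,0,8,0,0,-1,0,0,0,8,0,0,0,0,0,0,8]

```text
t: 16.8
tool_pos: [0.6503, 0.1281, 0.0443]
orientation: [-2.018, -2.407, -0.004]
force: [1.1, 0.2, 0.3]
opening: 0.08
```

```bash
python3 -c "
from h import *
go(.650,.125,.010,10)"
```

```text
d cm [-0.03 -0.31 -3.43] rot [-0.002  0.001 -0.001] alt [-0.   -0.    3.14] q [ 0.12  0.43  1.46  0.    1.25 -0.06] t 16.8 tilt 0.0028
```

>>> apply_moves:
  commands: [0,-0.3,-1.5,0,0,0,8,0,0,-1.3,0,0,0,8,0,0,-0.4,0,0,0,8,0,0,0,0,0,0,5,0,0,0,0,0,0,5,0,0,0,0,0,0,5,0,0,0,0,0,0,5,0,0,0,0,0,0,5]
  squeeze: 30

```text
t: 17.8
tool_pos: [0.6523, 0.1252, 0.0131]
orientation: [2.017, 2.406, 0.009]
force: [-0.9, -0.0, -3.0]
opening: 0.0539
```

>>> apply_moves:
  commands: [0,0,3,0,0,0,5,0,0,4,0,0,0,5,0,0,3.5,0,0,0,5,-3,0,1,0,0,0,5,-5,-0.3,0,0,0,0,5,-5,-0.3,0,0,0,0,5,-3,-0.3,0,0,0,0,5,0,0,0,0,0,0,5]

```text
t: 18.8
tool_pos: [0.4865, 0.1157, 0.13]
orientation: [2.017, 2.406, 0.009]
force: [0.3, -0.2, -3.5]
opening: 0.054
```

```bash
python3 -c "
from h import *
go(.465,.113,.085,10);print(read_state()['force']);read_camera('side');print([(world('side',r['point']).round(3),r['conf']) for r in spot_point('pinion','side')])"
```

```text
d cm [-2.15 -0.27 -4.5 ] rot [-0.003  0.005 -0.001] alt [-0.01 -0.    3.14] q [ 0.13 -0.09  1.87  0.    1.35 -0.05] t 18.8 tilt 0.0059
[ 0.30796189 -0.19678296 -3.5155282 ]
[(array([0.489, 0.114, 0.114]), 0.93)]
```

>>> apply_moves:
  commands: [-2.1,-0.25,0,-0.003,0.005,0,5,0,0,-0.5,0,0,0,5,0,0,0,0,0,0,5]

```text
t: 19.27
tool_pos: [0.4711, 0.1134, 0.1262]
orientation: [2.017, 2.404, 0.006]
force: [-0.0, -0.2, -2.4]
opening: 0.0537
```

```bash
python3 -c "
from h import *
go(.465,.113,.085,10);o=[]
for c in('side','top'):
    im,d=read_camera(c);print([(world(c,r['point']).round(3),r['conf']) for r in spot_point('pinion',c)],[(world(c,r['point']).round(3),r['conf']) for r in spot_point('pinion_post',c)])
"
```

```text
d cm [-0.61 -0.04 -4.12] rot [-0.001  0.005  0.   ] alt [ 0.01  0.   -3.14] q [ 0.13 -0.13  1.92 -0.    1.35 -0.04] t 19.275 tilt 0.0049
[(array([0.476, 0.116, 0.116]), 0.89), (array([ 0.465,  0.113, -0.002]), 0.48)] [(array([ 0.466,  0.116, -0.   ]), 0.66)]
[] [(array([ 0.461,  0.115, -0.   ]), 0.59)]
```

>>> apply_moves:
  commands: [-0.7,0,-1,0,0.005,0,5,0,0,-2,0,0,0,5,0,0,0,0,0,0,5]

```text
t: 19.95
tool_pos: [0.4623, 0.1134, 0.0948]
orientation: [-2.018, -2.405, 0.001]
force: [0.3, 0.2, -3.9]
opening: 0.0536
```

```bash
python3 -c "
from h import *
go(.464,.114,.03,10);print(read_state()['force'])"
```

```text
d cm [ 0.17  0.06 -6.48] rot [-0.001 -0.002  0.   ] alt [-0.    0.   -3.14] q [ 0.13 -0.11  1.96  0.    1.29 -0.04] t 19.95 tilt 0.0017
[ 0.28366067  0.18979467 -3.94639326]
```

Pinion bottom is now at about 80 mm, above the 50 mm pin and centred. Lowering.

>>> apply_moves:
  commands: [0.2,0.05,-2,0,0,0,5,0,0,-2,0,0,0,5,0,0,-1,0,0,0,5,0,0,0,0,0,0,5]

```text
t: 20.45
tool_pos: [0.465, 0.1141, 0.0456]
orientation: [-2.019, -2.406, -0.001]
force: [0.1, -0.8, -3.3]
opening: 0.0535
```

>>> apply_moves:
  commands: [0,0,-1,0,0,0,5,0,0,-0.6,0,0,0,5,0,0,-0.3,0,0,0,5,0,0,-0.2,0,0,0,5]

```text
t: 20.95
tool_pos: [0.4666, 0.1144, 0.0253]
orientation: [2.018, 2.405, 0.005]
force: [0.3, 1.1, -2.8]
opening: 0.0537
```

>>> apply_moves:
  commands: [0,0,-0.3,0,0,0,5,0,0,-0.2,0,0,0,5]

```text
t: 21.2
tool_pos: [0.4667, 0.1144, 0.0209]
orientation: [2.018, 2.405, 0.005]
force: [-11.2, -2.3, 19.0]
opening: 0.0539
```

>>> apply_moves:
  commands: [0,0,0.1,0,0,0,7,0,0,0,0,0,0,7,0,0,3,0,0,0,7.5,0,0,5,0,0,0,7.5,-1,2,2,0,0,0.15,7.5,-3,4.5,0,0,0,0.15,7.5,-3,4.5,0,0,0,0.15,7.5,0,0,0,0,0,0,7.5]

```text
t: 22.2
tool_pos: [0.3974, 0.2276, 0.1281]
orientation: [1.412, 2.799, 0.015]
force: [-0.1, 0.0, -1.1]
opening: 0.075
```

```bash
python3 -c "
from h import *
go(.376,.264,.010,43)
im,d=read_camera('side');C=cloud('side',d)
for n in('pinion','module','pinion_post','plug'): print(n,[(world('side',r['point']).round(3),r['conf']) for r in spot_point(n,'side')])"
```

```text
d cm [ -2.14   3.64 -11.81] rot [-0.006  0.01   0.114] alt [ 0.01  0.01 -3.03] q [ 0.41 -0.21  1.99  0.    1.35 -0.23] t 22.2 tilt 0.0115
pinion [(array([0.467, 0.117, 0.006]), 0.56)]
module [(array([ 0.379,  0.261, -0.003]), 0.76), (array([0.353, 0.376, 0.001]), 0.59)]
pinion_post [(array([0.467, 0.111, 0.003]), 0.7)]
plug [(array([ 0.512,  0.235, -0.   ]), 0.9)]
```

>>> apply_moves:
  commands: [-2,3.5,0,-0.006,0.01,0.114,7.5,0,0,-2,0,0,0,7.5,0,0,-3,0,0,0,7.5,0,0,-1.5,0,0,0,7.5,0,0,0,0,0,0,7.5]

```text
t: 23.08
tool_pos: [0.383, 0.2557, 0.0611]
orientation: [1.278, 2.869, -0.003]
force: [-1.1, -0.0, 0.4]
opening: 0.0749
```

```bash
python3 -c "
from h import *
go(.377,.264,.011,43)"
```

```text
d cm [-0.6   0.83 -5.01] rot [ 0.002 -0.     0.018] alt [-0.   -0.   -3.12] q [ 0.48 -0.11  2.03 -0.    1.22 -0.25] t 23.075 tilt 0.0021
```

>>> apply_moves:
  commands: [-0.6,0.8,0,0,0,0.018,7.5,0,0,-1.5,0,0,0,7.5,0,0,-1,0,0,0,7.5,0,0,0,0,0,0,7.5]

```text
t: 23.58
tool_pos: [0.3783, 0.2647, 0.0367]
orientation: [1.251, 2.879, 0.001]
force: [-0.3, -0.1, 0.4]
opening: 0.0749
```

```bash
python3 -c "
from h import *
go(.377,.264,.011,43)"
```

```text
d cm [-0.13 -0.07 -2.57] rot [ 0.001  0.003 -0.   ] alt [-0.    0.    3.14] q [ 0.5  -0.08  2.05 -0.    1.17 -0.25] t 23.575 tilt 0.003
```

>>> apply_moves:
  commands: [-0.1,0,-1.3,0,0.003,0,7.5,0,0,-0.9,0,0,0,7.5,0,0,-0.2,0,0,0,7.5,0,0,0,0,0,0,4.5,0,0,0,0,0,0,4.5,0,0,0,0,0,0,4.5,0,0,0,0,0,0,4.5,0,0,0,0,0,0,4.5]

```text
t: 24.58
tool_pos: [0.3774, 0.2646, 0.0113]
orientation: [1.252, 2.881, -0.001]
force: [0.5, -0.0, -1.5]
opening: 0.0497
```

>>> apply_moves:
  commands: [0,0,3,0,0,0,4.5,0,0,4,0,0,0,4.5,1,1,1,0,0,0,4.5,4,3,0,0,0,0.1,4.5,4.5,3,0,0,0,0.1,4.5,3.5,1.5,0,0,0,0.08,4.5,1,0.5,0,0,0,0,4.5,0,0,0,0,0,0,4.5]

```text
t: 25.58
tool_pos: [0.5201, 0.3568, 0.0925]
orientation: [-0.823, -3.031, 0.003]
force: [-0.7, -0.1, -1.5]
opening: 0.0497
```

```bash
python3 -c "
from h import *
go(.536,.359,.05,60);print(read_state()['force'])
C=cloud('side',np.load('side0.npy'));p=C[(np.hypot(C[...,0]-.536,C[...,1]-.359)<.085)&(C[...,2]>.007)&(C[...,2]<.013)];print(cv2.minAreaRect((p[:,:2]*1000).astype(np.float32)))
read_camera('side')
for n in('module','module_nest'): print(n,[(world('side',r['point']).round(3),r['conf']) for r in spot_point(n,'side')])"
```

```text
d cm [ 1.59  0.22 -4.25] rot [ 0.002 -0.001  0.007] alt [-0.   -0.   -3.13] q [ 0.52  0.3   1.53 -0.    1.31 -0.52] t 25.575 tilt 0.0022
[-0.67726554 -0.07642907 -1.45323714]
((535.2503051757812, 358.4761657714844), (86.16450500488281, 113.97529602050781), 60.02125930786133)
module [(array([0.353, 0.38 , 0.001]), 0.64), (array([0.522, 0.354, 0.082]), 0.59)]
module_nest [(array([ 0.538,  0.357, -0.   ]), 0.83)]
```

>>> apply_moves:
  commands: [1.6,0.2,0,0,0,0,4.5,0,0,-1.5,0,0,0,4.5,0,0,-1.5,0,0,0,4.5,0,0,0,0,0,0,4.5]

```text
t: 26.22
tool_pos: [0.5315, 0.3572, 0.0598]
orientation: [-0.822, -3.029, 0.007]
force: [-0.1, -0.1, -1.9]
opening: 0.0496
```

```bash
python3 -c "
from h import *
go(.536,.359,.018,60)"
```

```text
d cm [ 0.45  0.18 -4.18] rot [ 0.003 -0.004  0.006] alt [-0.01 -0.01 -3.14] q [ 0.51  0.36  1.51 -0.    1.27 -0.53] t 26.225 tilt 0.0052
```

>>> apply_moves:
  commands: [0.45,0.2,-1.5,0.003,-0.004,0.006,4.5,0,0,-1.2,0,0,0,4.5,0,0,-0.4,0,0,0,4.5,0,0,0,0,0,0,4.5]

```text
t: 26.72
tool_pos: [0.5354, 0.3591, 0.0259]
orientation: [-0.813, -3.034, 0.001]
force: [0.2, 0.3, -1.1]
opening: 0.0496
```

```bash
python3 -c "
from h import *
go(.536,.359,.018,60)"
```

```text
d cm [ 0.06 -0.01 -0.79] rot [ 0.001 -0.001 -0.   ] alt [0.   0.   3.14] q [ 0.51  0.41  1.52 -0.    1.21 -0.54] t 26.725 tilt 0.0011
```

>>> apply_moves:
  commands: [0,0,-0.5,0,0,0,4.5,0,0,-0.3,0,0,0,4.5,0,0,-0.1,0,0,0,4.5]

```text
t: 27.1
tool_pos: [0.5359, 0.3594, 0.0193]
orientation: [0.813, 3.034, -0.001]
force: [-3.7, -3.1, 7.4]
opening: 0.0496
```

>>> apply_moves:
  commands: [0,0,0.1,0,0,0,5.8,0,0,0,0,0,0,6.2,0,0,0.2,0,0,0,6.2,0,0,3,0,0,0,6.5,0,0,5,0,0,0,7,-1,0,5,0,0,0,7,-3,-2,4,0,0,0,7,-4,-5,0,0,0,0,7]

```text
t: 28.1
tool_pos: [0.4563, 0.2903, 0.1982]
orientation: [0.81, 3.032, 0.003]
force: [0.7, -1.4, 1.5]
opening: 0.0698
```

>>> apply_moves:
  commands: [-1,-6,0,0,0,0,7,-0.5,-6,0,0,0,0,7,0,-6,0,0,0,0,7,0,-6,0,0,0,0,7,0,0,0,0,0,0,7]

```text
t: 28.72
tool_pos: [0.439, 0.0421, 0.2014]
orientation: [0.808, 3.025, 0.007]
force: [1.3, 0.6, -0.1]
opening: 0.07
```

```bash
cat > chk.py <<'E'
from h import *
import sys
s=read_state();print(s['t'],s['tool_pos'])
def plane(C,g,r,z0,z1):
    q=C[(np.hypot(C[...,0]-g[0],C[...,1]-g[1])<r)&(C[...,2]>z0)&(C[...,2]<z1)]
    if len(q)<8: return None
    b=cv2.minAreaRect((q[:,:2]*1000).astype(np.float32)); A=np.c_[q[:,:2]-g,np.ones(len(q))];k=np.linalg.lstsq(A,q[:,2],rcond=None)[0]
    return np.round(b[0],0),np.round(b[1],0),round(b[2]),'slope/z',k.round(4),'med',np.median(q[:,2]).round(4),len(q)
for c in('side','top'):
    im,d=read_camera(c);C=cloud(c,d);C0=cloud(c,np.load(c+'0.npy'));cv2.imwrite(f'pics/{c}{sys.argv[1]}.png',im)
    for n,g0,g,r,z0,z1 in[('module',(.377,.264),(.536,.359),.04,.015,.045),('relay',(.646,-.107),(.566,-.358),.03,.03,.06),('pinion',(.65,.125),(.466,.114),.04,.02,.06),('cap',(.449,-.099),(.371,-.275),.04,.025,.075)]:
        print(c,n,'\n  before',plane(C0,g0,r,z0,z1),'\n  now',plane(C,g,r,z0,z1))
    for n in('cap','module','relay','pinion','can','plug'): print(n,[(world(c,r['point']).round(3),round(r['conf'],2)) for r in spot_point(n,c)])
E
python3 chk.py 3
```

```text
28.725 [0.43897218 0.04210606 0.20136763]
side module 
  before (array([375., 264.]), array([50., 61.]), 43, 'slope/z', array([ 0.0153, -0.0336,  0.0263]), 'med', np.float64(0.0251), 1112) 
  now (array([532., 362.]), array([50., 68.]), 60, 'slope/z', array([ 0.0902, -0.0416,  0.0339]), 'med', np.float64(0.0331), 1238)
side relay 
  before (array([ 642., -106.]), array([32., 34.]), 58, 'slope/z', array([ 0.0419, -0.0789,  0.0366]), 'med', np.float64(0.0356), 159) 
  now None
side pinion 
  before (array([645., 128.]), array([53., 48.]), 25, 'slope/z', array([ 0.0997, -0.111 ,  0.0321]), 'med', np.float64(0.0308), 454) 
  now (array([464., 119.]), array([52., 48.]), 31, 'slope/z', array([ 0.1145, -0.1971,  0.0396]), 'med', np.float64(0.0375), 606)
side cap 
  before (array([445., -96.]), array([57., 54.]), 28, 'slope/z', array([ 0.1476, -0.3699,  0.0459]), 'med', np.float64(0.0396), 519) 
  now (array([ 365., -272.]), array([61., 51.]), 37, 'slope/z', array([ 0.1281, -0.4898,  0.0492]), 'med', np.float64(0.0427), 479)
cap [(array([ 0.372, -0.277,  0.001]), 0.71)]
module [(array([0.355
[... 802 characters left out ...]
array([53., 51.]), 72, 'slope/z', array([0.0802, 0.047 , 0.0315]), 'med', np.float64(0.0294), 239) 
  now None
top cap 
  before (array([448., -99.]), array([57., 57.]), 0, 'slope/z', array([ 0.0379, -0.0289,  0.0414]), 'med', np.float64(0.0393), 414) 
  now (array([ 370., -276.]), array([59., 58.]), 55, 'slope/z', array([ 0.0082, -0.0694,  0.0454]), 'med', np.float64(0.0434), 438)
cap [(array([ 0.374, -0.279,  0.005]), 0.77)]
module [(array([ 0.57 , -0.357, -0.003]), 0.69), (array([0.537, 0.364, 0.006]), 0.61), (array([0.355, 0.38 , 0.001]), 0.59)]
relay [(array([ 0.57 , -0.355,  0.012]), 0.62)]
pinion []
can [(array([0.569, 0.004, 0.002]), 0.57)]
plug [(array([0.513, 0.235, 0.002]), 0.55)]
```

Run:
```python
import cv2,numpy as np
t=cv2.imread('pics/top3.png');s=cv2.imread('pics/side3.png');s0=cv2.imread('pics/side0.png')
f=lambda i,u,v,w:cv2.resize(i[v-w:v+w,u-w:u+w],(390,290) if 0 else (300,300),interpolation=cv2.INTER_CUBIC)
from h import camera_model
def px(c,X):
    m=camera_model(c);p=np.array(m['intrinsics'])@(np.array(m['R'])@np.array(X)+np.array(m['t']));return (p[:2]/p[2]).astype(int)
def crop(i,c,X,w):
    u,v=px(c,X)+60; return f(cv2.copyMakeBorder(i,60,60,60,60,0),u,v,w)
M=(.536,.359,.02);Rr=(.566,-.358,.02)
cv2.imwrite('pics/z3.png',np.vstack([np.hstack([crop(t,'top',M,35),crop(s,'side',M,60)]),np.hstack([crop(t,'top',Rr,25),crop(s0,'side',M,60)])]))
```

```text
(no output)
```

View pics/z3.png

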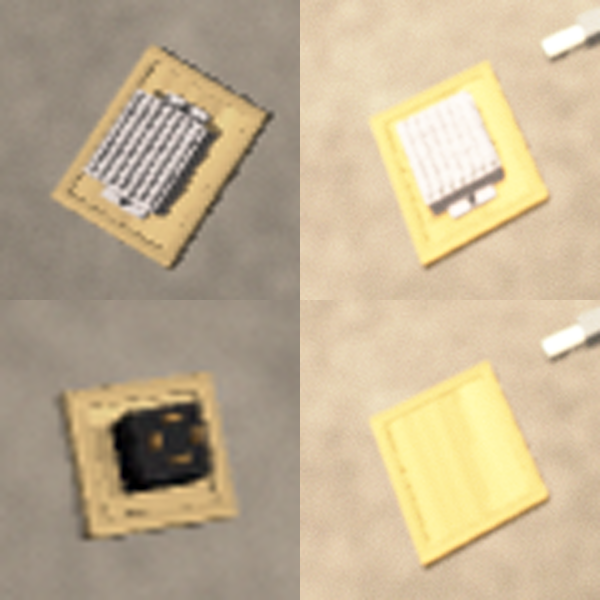

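Run:
```python
from h import *
np.set_printoptions(linewidth=200)
def prof(C,g,a,half,st,hw):
    a=np.radians(a);d=C[...,:2]-g
    for nm,u,w in(('x',(np.cos(a),np.sin(a)),(-np.sin(a),np.cos(a))),('y',(-np.sin(a),np.cos(a)),(np.cos(a),np.sin(a)))):
        s=d@np.array(u);t=d@np.array(w)
        print('  ',nm,[(int(k),round(float(np.median(C[...,2][(abs(t)<hw)&(abs(s*1000-k)<st/2)]))*1000+0,1) if 0 else round(1000*float(np.median(C[...,2][(abs(t)<hw)&(abs(s*1000-k)<st/2)])),1)) for k in np.arange(-half,half+1,st)])
for c in('top','side'):
    C=cloud(c,np.load(c+'0.npy'))
    for n,g,a,h in(('mnest',(.536,.359),150,70),('rnest',(.566,-.358),10,45),('turq',(.462,-.45),83,45),('cup',(.371,-.275),0,60)):
        print(c,n);prof(C,np.array(g),a,h,5,.015)
```

```text
top mnest
   x [(-70, 0.9), (-65, 0.1), (-60, 0.4), (-55, 9.6), (-50, 10.4), (-45, 9.0), (-40, 7.9), (-35, 7.9), (-30, 7.9), (-25, 8.3), (-20, 7.6), (-15, 9.4), (-10, 6.6), (-5, 8.4), (0, 8.8), (5, 8.0), (10, 8.4), (15, 8.4), (20, 7.9), (25, 8.4), (30, 7.8), (35, 8.1), (40, 8.9), (45, 8.6), (50, 11.5), (55, 8.4), (60, -0.0), (65, -0.6), (70, 0.1)]
   y [(-70, -0.1), (-65, 0.0), (-60, -0.2), (-55, 0.7), (-50, -0.2), (-45, 8.6), (-40, 10.5), (-35, 9.7), (-30, 8.3), (-25, 7.1), (-20, 9.4), (-15, 7.9), (-10, 8.6), (-5, 9.4), (0, 6.9), (5, 8.4), (10, 8.1), (15, 7.4), (20, 7.7), (25, 8.8), (30, 7.8), (35, 9.4), (40, 8.8), (45, 1.5), (50, -0.2), (55, -0.9), (60, -0.0), (65, 0.4), (70, -0.5)]
top rnest
   x [(-45, -0.2), (-40, 1.0), (-35, -1.8), (-30, 10.4), (-25, 9.3), (-20, 7.2), (-15, 6.9), (-10, 6.8), (-5, 7.6), (0, 7.6), (5, 7.1), (10, 7.8), (15, 7.1), (20, 7.8), (25, 8.2), (30, 9.6), (35, 9.9), (40, 0.0), (45, -0.9)]
   y [(-45, -2.0), (-40, -0.8), (-35, 10.0), (-30, 9.4), (-25, 7.7), (-20, 6.6), (-15, 6.7), (-10, 7.6), (-5, 7.9), (0, 6.9), (5, 6.9), (10, 6.9), (15, 7.4), (20, 8.1), (2
[... 2405 characters left out ...]
.5), (15, 6.8), (20, 7.1), (25, 7.5), (30, 9.3), (35, 4.3), (40, -0.9), (45, -0.3)]
   y [(-45, 0.1), (-40, -2.0), (-35, 9.1), (-30, 8.6), (-25, 7.8), (-20, 6.3), (-15, 7.3), (-10, 6.8), (-5, 6.7), (0, 6.7), (5, 6.1), (10, 6.2), (15, 7.2), (20, 7.0), (25, 8.8), (30, 7.4), (35, -1.4), (40, -1.3), (45, -0.7)]
side cup
   x [(-60, -0.8), (-55, -0.5), (-50, 0.0), (-45, 9.1), (-40, 8.6), (-35, 3.0), (-30, 3.0), (-25, 2.9), (-20, 3.1), (-15, 3.2), (-10, 3.8), (-5, 3.2), (0, 3.0), (5, 3.7), (10, 3.1), (15, 3.8), (20, 3.6), (25, 3.1), (30, 3.0), (35, 3.3), (40, 8.3), (45, 9.0), (50, -1.5), (55, -0.7), (60, -0.2)]
   y [(-60, -0.0), (-55, 0.2), (-50, 7.3), (-45, 8.6), (-40, 6.8), (-35, 3.6), (-30, 2.6), (-25, 3.3), (-20, 2.8), (-15, 3.3), (-10, 3.8), (-5, 3.5), (0, 3.7), (5, 3.0), (10, 3.2), (15, 3.2), (20, 2.7), (25, 3.2), (30, 3.5), (35, 3.6), (40, 9.0), (45, 5.9), (50, 0.1), (55, -1.0), (60, -0.6)]
  return _methods._mean(a, axis=axis, dtype=dtype,
  ret = ret.dtype.type(ret / rcount)
```

Run:
```python
from h import *
def fit(C,g,a,hx,hy,z0,z1,tol):
    g=np.array(g);a=np.radians(a);d=C[...,:2]-g;s=d@[np.cos(a),np.sin(a)];t=d@[-np.sin(a),np.cos(a)]
    m=(abs(s)<hx)&(abs(t)<hy)&(C[...,2]>z0)&(C[...,2]<z1);z=C[...,2][m];A=np.c_[s[m],t[m],np.ones(m.sum())]
    for _ in range(6):
        k=np.linalg.lstsq(A,z,rcond=None)[0];e=abs(z-A@k)<tol;A,z=A[e],z[e]
    return k.round(4),len(z)
for c in('side','top'):
    D=np.mean([cloud(c,read_camera(c)[1]) for _ in range(4)],0) ;C0=cloud(c,np.load(c+'0.npy'))
    print(c,'module before',fit(C0,(.377,.264),133,.026,.021,.018,.04,.005),'now',fit(D,(.536,.359),150,.026,.021,.024,.048,.005))
    print(c,'relay before',fit(C0,(.646,-.107),58,.013,.013,.028,.042,.0025),'now',fit(D,(.567,-.358),10,.013,.013,.035,.049,.0025))
```

```text
side module before (array([-0.0065, -0.0232,  0.0267]), 717) now (array([0.001 , 0.0069, 0.0349]), 775)
side relay before (array([0.0212, 0.0283, 0.0359]), 64) now (array([0., 0., 0.]), 0)
top module before (array([0.0184, 0.0038, 0.0272]), 283) now (array([-0.0057,  0.0134,  0.0356]), 297)
top relay before (array([ 0.0014, -0.0913,  0.0359]), 48) now (array([-0.0097, -0.0189,  0.0436]), 81)
```

>>> apply_moves:
  commands: [-2,-4,3,0,0,0,7,-2,-6,3,0,0,0,7,-1,-6,3,0,0,0,7,0,-6,2,0,0,0,7,0,-6,1,0,0,0,7,0,-6,0,0,0,0,7,-2,-6,0,0,0,0,7,0,0,0,0,0,0,7]

```text
t: 30.82
tool_pos: [0.3674, -0.3507, 0.319]
orientation: [0.794, 3.027, 0.004]
force: [-0.5, 0.8, -0.7]
opening: 0.07
```

```bash
python3 chk.py 4
```

```text
30.825 [ 0.36742128 -0.3506833   0.31903094]
side module 
  before (array([375., 264.]), array([50., 61.]), 43, 'slope/z', array([ 0.0153, -0.0336,  0.0263]), 'med', np.float64(0.0251), 1112) 
  now (array([532., 362.]), array([50., 68.]), 60, 'slope/z', array([ 0.0885, -0.0406,  0.0338]), 'med', np.float64(0.033), 1240)
side relay 
  before (array([ 642., -106.]), array([32., 34.]), 58, 'slope/z', array([ 0.0419, -0.0789,  0.0366]), 'med', np.float64(0.0356), 159) 
  now (array([ 565., -359.]), array([33., 36.]), 10, 'slope/z', array([ 0.1083, -0.1983,  0.0425]), 'med', np.float64(0.0428), 154)
side pinion 
  before (array([645., 128.]), array([53., 48.]), 25, 'slope/z', array([ 0.0997, -0.111 ,  0.0321]), 'med', np.float64(0.0308), 454) 
  now (array([464., 119.]), array([52., 48.]), 30, 'slope/z', array([ 0.1221, -0.21  ,  0.0396]), 'med', np.float64(0.0375), 609)
side cap 
  before (array([445., -96.]), array([57., 54.]), 28, 'slope/z', array([ 0.1476, -0.3699,  0.0459]), 'med', np.float64(0.0396), 519) 
  now (array([ 365., -272.]), array([59., 51.]), 33, 'slope/z', array([ 0.10
[... 1318 characters left out ...]
), 'med', np.float64(0.0356), 285)
top cap 
  before (array([448., -99.]), array([57., 57.]), 0, 'slope/z', array([ 0.0379, -0.0289,  0.0414]), 'med', np.float64(0.0393), 414) 
  now (array([ 370., -277.]), array([58., 58.]), 1, 'slope/z', array([ 0.0173, -0.0843,  0.0456]), 'med', np.float64(0.0437), 438)
cap [(array([ 0.372, -0.277,  0.002]), 0.82)]
module [(array([0.357, 0.376, 0.001]), 0.93), (array([0.538, 0.36 , 0.005]), 0.92), (array([ 0.572, -0.001, -0.002]), 0.56)]
relay [(array([ 0.569,  0.001, -0.004]), 0.63), (array([ 0.571, -0.356,  0.01 ]), 0.53)]
pinion [(array([0.469, 0.115, 0.007]), 0.77)]
can [(array([0.57 , 0.001, 0.002]), 0.61)]
plug [(array([0.516, 0.235, 0.002]), 0.52)]
```

View pics/side4.png

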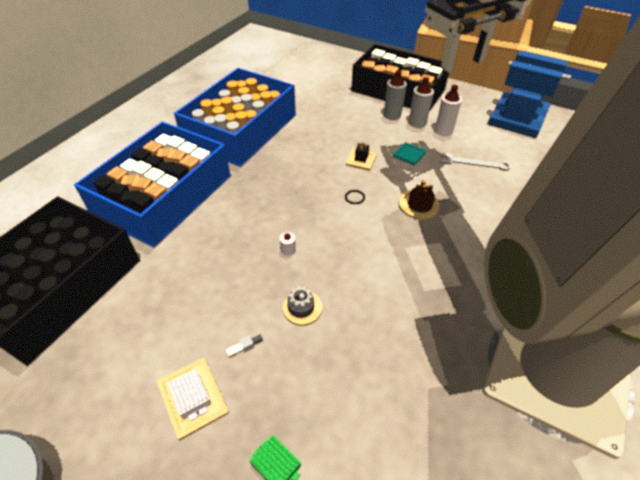

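The side view shows all four parts seated: module at px (188,393), pinion (301,305), cap (420,198) and relay (362,157). The plug (244,346) and can (287,243) are unmoved. All parts are level and the arm is clear, so I'm handing in.

```bash
python3 -c "
from plant import *
print(close_job())"
```

```text
the job is handed in; nothing more can be done
None
```

All four parts are in their holders and the job is handed in at about 31 s, but the module may fail the 8 mm height check. I took the wooden nest and the bare aluminium module and left the look-alikes alone. Each part was lowered until the force reading showed contact, then released.

| Part | Horizontal offset from holder (limit) | Measured underside height (limit) |
|---|---|---|
| Cap | about 2 mm (14 mm) | about 4 mm (8 mm) |
| Relay | about 2 mm (15 mm) | about 7 mm (8 mm) |
| Pinion | about 3 mm (13 mm) | about 7–8 mm (12 mm) |
| Module | about 2 mm (17 mm) | about 8 mm (8 mm) |

- **Upright:** plane fits put the relay and module within about 0.02 rad of level. I checked the cap and pinion only by eye and from their heights.
- **Bystanders:** the can and spark plug stayed where they were, to within measurement noise, and the arm finished clear of everything.

**Heights that disagreed with the text:** it gives 4 mm for the nest floors. Before anything was placed, both cameras measured flat floors at about 7 mm in the relay nest and 8 mm in the module nest. Contact heights and the parts' final heights agree with the cameras. Both parts therefore lie flat on the floors as I measured them, but the module is right at its 8 mm limit (estimates 7.9–8.4 mm). The relay is close too: most readings are 6.7–7.7 mm, but some direct network readings gave up to 12 mm. I saw no way to seat either part lower and did not press the module down again to check.

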